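Drive a jammed ink-stick stub out of the grinder's holder

TASK

The ink stick has worn down to a stub that is jammed in the square holder of the ink-grinding machine. Lift the brass weight out of the holder and stand it on the cork mat, swing the holder arm round until the holder is over the white dish, then push the wooden drift rod down through the holder to drive the stub out into the dish, and put the rod back upright in its empty hole in the stand. Leave the dish and everything else where it is, the brushes in the stand included.

Things in the scene. Friction and masses are not known exactly. Their poses are not given: they have to be found in the camera images.
- holder_top (a point): Centre of the open top of the square steel holder on the end of the swing arm; 176 mm above the table, 150 mm from the column axis. The holder is a 42 mm square upright tube, 80 mm tall (open bottom at 96 mm), with a 28 mm square bore open at both ends. Site x points from the column outwards along the arm, z up. Inside, two sprung brass jaws (3 to 35 mm above the holder's bottom) grip the stub on the two sides facing along x; empty, they leave a gap of 23 mm.
- swing_knob (a point): Small black upright round knob on the swing arm by which it is moved: 16 mm in diameter, from 140 to 178 mm above the table, on the arm 85 mm from the column axis; this point is half-way up the part to pinch, 162 mm above the table. The aluminium arm bar below it is 24 mm wide, its top at 140 mm; the gap along the arm is 29 mm to the holder (with its lug) and 53 mm to the hub (outer radius 24 mm, top 150 mm).
- swing_pivot (a point): Point on the axis of the machine's column, about which the arm swings (vertical axis); given at the height of the holder's top, 176 mm.
- swing_arm (a joint): Angle of the swing arm from where it stood at the start (rad), growing anticlockwise seen from above; free from -0.4 to 2.6. The holder reaches the dish at a positive angle, about 1.1 to 2.1. The arm turns stiffly (about 0.15 N m) and stays where it is left; it cannot be raised.
- stone (a point): Centre of the top of the dark round grinding stone, 88 mm in diameter, 82 mm above the table, on the machine's white housing; the holder stands over it at the start. The housing is 120 mm by 255 mm and 55 mm high, the column 32 mm thick; the machine is fixed.
- stub_center (a point): Centre of the black stub of ink stick, 26 mm square and 60 mm long, gilt band, upright in the holder at the start: its top is 30 mm below the holder's top, its lower end sticks out 10 mm below the holder. Jammed: a push of about 8 to 14 N moves it, all the way until its top has passed about 77 mm below the holder's top (it is quite free at 80 mm); then it drops about 30 mm into the dish. Site z is along its length.
- weight_center (a point): Centre (half-way up) of the brass follower weight that stands loose in the holder on top of the stub: 0.3 to 0.5 kg, 64 mm tall; round foot 25 mm in diameter and 38 mm long, of which 30 mm is inside the holder, and above it a knurled head 38 mm in diameter and 26 mm tall (its middle is 19 mm above this point, at 197 mm above the table at the start). Site z is up along it.
- drift_center (a point): Centre (half-way along) of the drift: a plain pale wooden rod with a blue band near its upper end, 18 mm in diameter and 180 mm long, light. At the start it stands upright in one of the three holes of the stand, its lower end 10 mm above the table; it can lean by up to about 5 degrees. Site z points along it, to the upper end; its lower end is 90 mm below this point and slightly pointed.
- stand: Dark wooden stand, a fixed block 210 mm long (x axis) by 60 mm (y axis) by 50 mm high, origin at the centre of its underside. Three upright holes in a row on its x axis at -75, 0 and 75 mm, 21 mm in diameter and 40 mm deep; the drift is in one and a brush in each of the other two.
- mat: Round cork mat, 130 mm in diameter, 4 mm thick, fixed; origin at the centre of its underside on the table.
- dish_in (a point): Centre of the inner floor (6 mm above the table) of the loose white round dish, 124 mm in diameter and 32 mm high, inside about 100 mm wide at the bottom. It stands beside the machine, its centre within 15 mm of the circle that the holder's axis follows.
- brush_a_center (a point): Centre of a big brush standing bristles up in the stand: bamboo handle 18 mm thick, 233 mm long in all, white bristles. Leave it alone.
- brush_b_center (a point): Centre of the like brush with brown bristles and red ferrule standing in the stand. Leave it alone.
- brush_c_center (a point): Middle of a dark brush lying on the table, 227 mm long, 18 mm thick. Leave it alone.
- bottle_center (a point): Centre of the black ink bottle, 50 by 70 mm, 165 mm tall, red cap. Leave it alone.
- bowl_center (a point): Centre of the steel bowl, 130 mm across, 55 mm high. Leave it alone.
- paperweight_center (a point): Centre of the dark wooden paperweight bar, 200 by 34 by 22 mm. Leave it alone.
- jar_center (a point): Centre of the lidded seal-paste jar, 70 mm across, 44 mm high. Leave it alone.
Not all that is in view belongs to the job. There is more than one size of the part that bears weight_center; the job needs the largest.

How it is judged:
By the outcome, as a careful person would: the job done as asked, in the order asked, and still so for the second after the job is handed in, with the robot touching nothing.
It also fails if it takes over 72 s, if anything falls off the work surface, if the arm or the gripper's body presses on something with over 40 N, if the wrist force passes 120 N, or if a joint passes its speed limit or range.

ROBOT

A 6-joint arm with a two-finger parallel gripper is mounted at the origin on the work surface. World frame = base frame: x ahead of the robot, y to its left, z up, the work surface at z = 0. Lengths are in m, angles in rad, forces in N, time in s.
With the tool pointing down it reaches from about 0.3 to 0.75 m from the base axis. Payload 8.5 kg.
Tool frame: the origin (TCP) lies midway between the tips of the shut fingers; the grasp point (between the pads) lies 19 mm behind it; z points along the fingers, y is the direction in which the jaws open and shut (so a half turn about z gives the same grasp; the last joint's range is limited). The gripper opens to 85 mm and grips with 20 to 120 N. Pads are 22 mm wide; open, the fingers measure 114 mm over their backs; the gripper's body (76 mm by 85 mm) begins 54 mm behind the grasp point. The pads swing forward as they close: fully open they stand 13 mm farther back than shut.
Start: joints at [1.104, 0.381, 1.297, -0, 1.464, -0.215], TCP at [0.137, 0.533, 0.231] pointing down, gripper open.
Joint ranges: [-3.11, 3.11], [-0.89, 2.33], [0.22, 2.48], [-1.42, 4.56], [0.17, 2.85], [-2.88, 2.88]. Speed limits (rad/s): [2.39, 2.39, 3.14, 3.14, 3.14, 3.14].

INTERFACE

Orientations are given as a unit quaternion [x, y, z, w].
In Python, from workcell import read_state, get_image, get_calibration, close_job gives the robot as it stands.
- The arm moves only by the tool step_arm, never from a script. Its argument "steps" is a list of rows, each a list of 3 entries, a list of its own where there are three numbers: the shift along the tool's x, y, z in cm, then the turn about the tool's z in rad, then the opening, from -1 (shut) to 1 (fully open). In form: [[[tx, ty, tz], turn, hand], ...]. A call has 1 to 20 rows; each row is the pose to reach, as a shift and turn from the pose measured when the call began, along the tool's axes at that moment; what a row does not reach only later rows make up. A row lasts 1/12 s, in which the tool goes at most 41.7 mm and 7.16 degrees, less where a joint would pass 70% of its speed; a pose out of reach is approached as far as the arm can. A call with a gripper value outside its range is refused whole. The fingers move at their own pace and stop on an object; "grip_force" is the grip in N (left out, the last holds). Time passes only in rows, so rows that repeat a pose let the fingers close. It gives the time, the measured TCP pose, the force and the opening at its end, in the units of the state.
- read_state(): the state, without advancing time (a new reading comes with each control period).
- get_image(name): name is "scene" or "top" or "wrist"; returns the picture (400x640x3 uint8, red, green, blue); there is no depth.
- get_calibration(name): a dict with "fx", "fy", "cx", "cy" (pixels), "cam_to_world" (4x4, takes a point from camera to world coordinates). Camera axes: x right, y up, looking along -z (the intrinsics and any distortion apply to the point x, -y, -z); pixel columns grow to the right and rows downward; lengths in m; the calibration is good to about 2 mm. A picture is of the moment at which its call begins: read the wrist's pose just before it. get_calibration takes no time and is no camera call; for the wrist camera it gives the pose at the moment of the call.
- close_job(): hands the job in, once; it reports no verdict.
The state is a dict: "time_s": time; "joint_pos": joint angles; "joint_vel": joint speeds; "joint_efforts": joint torques, N m; "ee_pos": TCP position; "eef_rot": TCP orientation; "ft_force": force on the tool from outside, world axes, zero at the start; "wrist_torque": the same for the moment, N m; "opening": finger opening in m.
Only numpy, scipy, OpenCV 4.12 (cv2) and the standard library are available. Lean on these libraries where they do the work, as an engineer would, in place of code of your own. Each camera call takes 0.05 s, during which the arm holds its last target. There are 200 camera calls.

## Working session

There is one attempt and no reset: what is moved stays moved. The work goes in short steps, Python scripts to look and compute and a tool call to move; the robot and the scene stay as the last step left them, time stands still between calls to the robot, and variables do not carry over. Pictures are saved under pics/ and viewed, about 8 in all and at most 12, crops included, and the job is handed in when it is done.

Besides the shell and the picture viewer there is one more tool, called as name(argument=value, ...), one argument or row to a line, values as JSON. step_arm: Moves the arm, as the interface text tells. Its arguments: {"type":"object","properties":{"steps":{"type":"array","items":{"type":"array"}},"grip_force":{"type":"number"}},"required":["steps"]}

```bash
mkdir -p pics; cat > h.py <<'E'
import numpy as np, cv2
from workcell import *
def snap(n,f):
    c=get_calibration(n); im=get_image(n); cv2.imwrite(f'pics/{f}.png',im[:,:,::-1]); return c,im
def ray(c,u,v,z):
    d0=c.get('dist',c.get('distortion'))
    K=np.array([[c['fx'],0,c['cx']],[0,c['fy'],c['cy']],[0,0,1.]])
    p=np.array([[[u,v]]],float)
    n=cv2.undistortPoints(p,K,np.array(d0,float) if d0 is not None else None)[0,0]
    T=np.array(c['cam_to_world']); d=T[:3,:3]@np.array([n[0],-n[1],-1]); o=T[:3,3]
    return o+d*(z-o[2])/d[2]
def proj(c,P):
    T=np.linalg.inv(np.array(c['cam_to_world'])); q=T[:3,:3]@np.array(P)+T[:3,3]
    return c['cx']+c['fx']*q[0]/-q[2], c['cy']+c['fy']*-q[1]/-q[2]
E
python3 - <<'E'
from h import *
c,a=snap('top','top0'); print({k:v for k,v in c.items()})
c,b=snap('scene','scene0');print(np.round(c['cam_to_world'],3),c['fx'])
print(read_state())
E
```

```text
{'fx': 479.32411480169674, 'fy': 479.32411480169674, 'cx': 306.039905383048, 'cy': 189.066712045406, 'cam_to_world': array([[ 0.01765632,  0.99339168, -0.1134073 ,  0.40182391],
       [-0.99984186,  0.01730149, -0.00411233, -0.00362655],
       [-0.00212304,  0.11346198,  0.99354007,  1.38183983],
       [ 0.        ,  0.        ,  0.        ,  1.        ]])}
[[-0.82  -0.392  0.418  0.932]
 [ 0.573 -0.566  0.593  0.553]
 [ 0.004  0.726  0.688  0.785]
 [ 0.     0.     0.     1.   ]] 415.23364153863275
{'time_s': 0.1, 'joint_pos': array([ 1.10368145e+00,  3.81147005e-01,  1.29814360e+00, -1.05272861e-05,
        1.46359772e+00, -2.15332109e-01]), 'joint_vel': array([-8.97636082e-05, -1.42588872e-03, -3.52527302e-03, -9.86109263e-05,
       -1.70558182e-03,  1.88132880e-04]), 'joint_efforts': array([ 5.02768773e-03, -4.49220872e+01, -2.31656170e+01, -1.04846565e-04,
        3.62140956e-03, -3.23028542e-05]), 'ee_pos': array([0.13692752, 0.53242169, 0.2307776 ]), 'eef_rot': array([ 1.25558526e-01,  9.92086003e-01, -6.12236865e-04, -2.11860693e-04]), 'ft_force': array([0.09082905, 0.31284324, 0.58884508]), 'wrist_torque': array([-0.0195156 ,  0.04220622, -0.00011569]), 'opening': 0.08508815005300568}
```

View pics/top0.png

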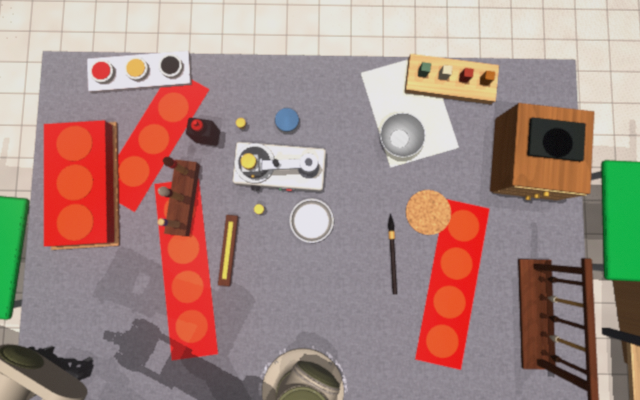

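View pics/scene0.png

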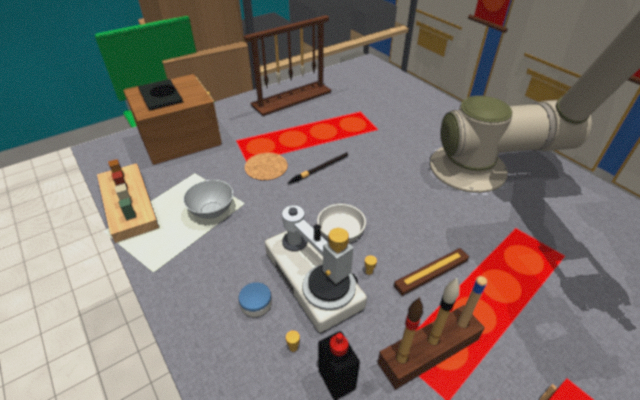

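The top view shows the column at about (309,163) and the holder with its brass weight at (249,161). The dish is at (312,221), the mat at (429,212) and the stand at (180,197). There are three brass parts: (249,161) in the holder, and loose ones at (241,123) and (259,209). The one in the holder fits, as it is the largest and sits in the holder. In the scene view the drift, with its blue band, is in the stand hole nearest the robot, at (478,285). I'll confirm with one enlarged crop.

```bash
python3 - <<'E'
from h import *
t=cv2.imread('pics/top0.png'); s=cv2.imread('pics/scene0.png')
A=cv2.resize(t[110:250,150:340],(800,590)[0:1]+(589,),interpolation=cv2.INTER_CUBIC)  # 4.21x
cv2.imwrite('pics/tc.png',A)
B=cv2.resize(s[195:395,260:500],(720,600),interpolation=cv2.INTER_CUBIC) # 3x
cv2.imwrite('pics/sc.png',B)
E
```

```text
(no output)
```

View pics/tc.png

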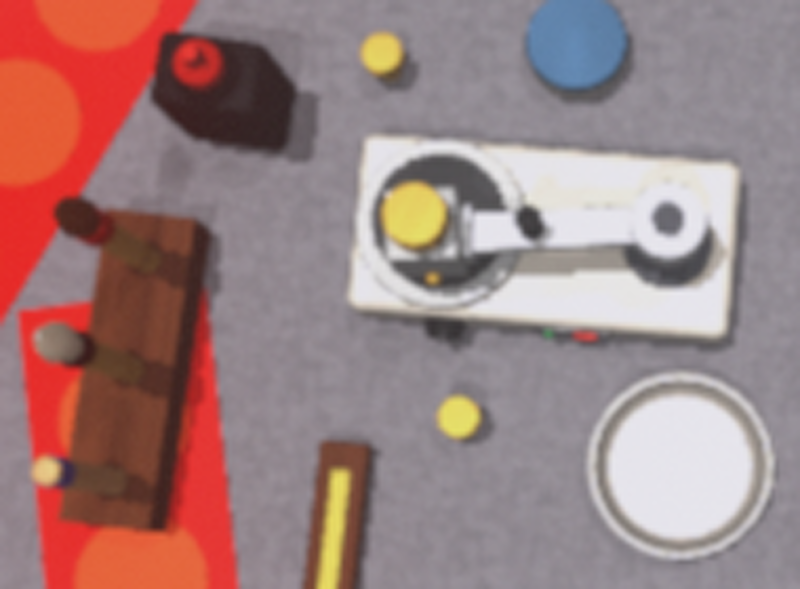

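View pics/sc.png

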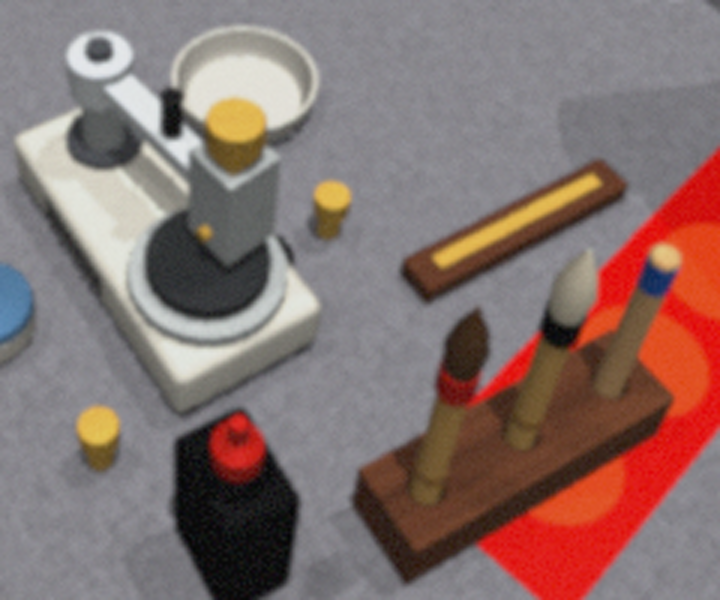

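The crop confirms it: the brass part in the holder is the largest, the other two are smaller loose ones on the table. The drift has the blue band and pale top, top end at crop pixel (47,471) and entering the stand at (122,483). The brown brush and white brush fill the other two holes.

```bash
cat > m.py <<'E'
from h import *
c=get_calibration('top'); s=get_calibration('scene')
f=lambda u,v,z: ray(c,150+u/4.2105,110+v/4.2071,z)
g=lambda u,v,z: ray(s,260+u/3,195+v/3,z)
for n,A,B,z in [('weight',(412,213),(236,112),.210),('hub',(667,219),(99,50),.152),('knob',(531,219),(172,96),.178),('dish',(680,466),(245,83),.032),('drift top',(47,471),(665,258),.190),('drift at stand',(122,483),(610,386),.05),('brushA top',(60,342),(587,255),.24),('brushA base',(118,362),(520,440),.05)]:
    print(n,np.round(f(*A,z),4),np.round(g(*B,z),4))
print('mat',ray(c,429,212,.004), ray(s,266,166,.004))
print('stand corners',[np.round(f(*p,.05)[:2],3) for p in [(103,212),(203,218),(155,528),(65,518)]])
import json
print('R tool y etc'); from scipy.spatial.transform import Rotation as R
st=read_state(); print(np.round(R.from_quat(st['eef_rot']).as_matrix(),3))
E
python3 m.py
```

```text
weight [0.604  0.1467 0.21  ] [0.6005 0.1421 0.21  ]
hub [ 0.613  -0.0035  0.152 ] [ 0.612  -0.0045  0.152 ]
knob [0.6071 0.0787 0.178 ] [0.6085 0.0833 0.178 ]
dish [ 0.4664 -0.015   0.032 ] [ 0.4718 -0.0073  0.032 ]
drift top [0.4494 0.3598 0.19  ] [0.453  0.3618 0.19  ]
drift at stand [0.4479 0.3526 0.05  ] [0.4521 0.3633 0.05  ]
brushA top [0.5209 0.341  0.24  ] [0.5259 0.3529 0.24  ]
brushA base [0.528  0.3591 0.05  ] [0.5288 0.3565 0.05  ]
mat [ 0.49888177 -0.35266957  0.004     ] [ 0.49937765 -0.3474069   0.004     ]
stand corners [array([0.629, 0.374]), array([0.626, 0.307]), array([0.419, 0.33 ]), array([0.424, 0.389])]
R tool y etc
[[-0.968  0.249 -0.001]
 [ 0.249  0.968 -0.001]
 [ 0.    -0.001 -1.   ]]
```

```bash
cat > go.py <<'E'
import sys; from h import *
from scipy.spatial.transform import Rotation as R
# go.py x y z [yawdeg of tool y]
def go(x,y,z,yaw=None):
    s=read_state(); M=R.from_quat(s['eef_rot']).as_matrix(); d=M.T@(np.array([x,y,z])-s['ee_pos'])*100
    y0=np.degrees(np.arctan2(M[1,1],M[0,1])); t=0 if yaw is None else (y0-yaw+90)%180-90
    print('t',round(s['time_s'],2),'pos',np.round(s['ee_pos'],4),'yaw',round(y0,1),'shift',np.round(d,2),'turn',round(np.radians(t),3),'F',np.round(s['ft_force'],1),'open',round(s['opening'],4),'tilt',np.round(M[:2,2],4))
if __name__=='__main__':
    go(*map(float,sys.argv[1:]))
E
python3 go.py 0.603 0.145 0.300 3.8
```

```text
t 0.1 pos [0.1369 0.5324 0.2308] yaw 75.6 shift [-54.79 -25.92  -6.9 ] turn 1.253 F [0.1 0.3 0.6] open 0.0851 tilt [-0.0006 -0.0012]
```

step_arm(
  steps=[
    [[0,0,-4],0,1],
    [[0,0,-8],0,1],
    [[-3,-1,-9],0.1,1],
  ],
  grip_force=50,
)

```text
time_s: 0.35
ee_pos: [0.1615, 0.5176, 0.3262]
eef_rot: [0.172, 0.985, 0.004, 0.001]
ft_force: [0.5, 0.6, 0.1]
opening: 0.0852
```

```bash
python3 go.py 0.603 0.145 0.310 3.8
```

```text
t 0.35 pos [0.1615 0.5176 0.3262] yaw 70.1 shift [-54.19 -20.05   1.47] turn 1.158 F [0.5 0.6 0.1] open 0.0852 tilt [0.0023 0.0067]
```

step_arm(
  steps=[
    [[-4,-1.5,0.0],0.1,1],
    [[-8,-3,0.1],0.2,1],
    [[-12,-4.5,0.3],0.3,1],
    [[-16,-6,0.4],0.4,1],
    [[-20,-7.4,0.5],0.5,1],
    [[-24,-8.9,0.6],0.6,1],
    [[-28,-10.4,0.7],0.7,1],
    [[-32,-11.8,0.8],0.8,1],
    [[-36,-13.3,1],0.9,1],
    [[-40,-14.8,1.1],1,1],
    [[-44,-16.3,1.2],1.1,1],
    [[-48,-17.8,1.3],1.158,1],
    [[-52,-19.2,1.4],1.158,1],
    [[-54.2,-20,1.5],1.158,1],
    [[-54.2,-20,1.5],1.158,1],
    [[-54.2,-20,1.5],1.158,1],
    [[-54.2,-20,1.5],1.158,1],
  ],
)

```text
time_s: 1.77
ee_pos: [0.6029, 0.1456, 0.3094]
eef_rot: [0.683, 0.73, 0.003, -0.002]
ft_force: [0.1, 1.4, -0.4]
opening: 0.0858
```

```bash
python3 go.py 0.603 0.145 0.181 3.8; python3 - <<'E'
from h import *
c,w=snap('wrist','w1'); print(np.round(c['cam_to_world'],3),c['fx'],c['cx'],c['cy'])
for P in [(.603,.145,.21),(.612,-.004,.152),(.6065,.081,.178)]: print(proj(c,P))
E
```

```text
t 1.77 pos [0.6029 0.1456 0.3094] yaw 3.8 shift [-0.15 -0.02 12.84] turn -0.0 F [ 0.1  1.4 -0.4] open 0.0858 tilt [0.0014 0.0069]
[[ 0.998 -0.063 -0.019  0.598]
 [ 0.066  0.964  0.257  0.212]
 [ 0.002 -0.258  0.966  0.454]
 [ 0.     0.     0.     1.   ]] 358.69685754748275 321.8109732628461 202.3175805281413
(np.float64(321.97548056404764), np.float64(205.71415577311694))
(np.float64(320.8560107675643), np.float64(338.25052155576543))
(np.float64(320.9595856391178), np.float64(269.28405902043494))
```

View pics/w1.png

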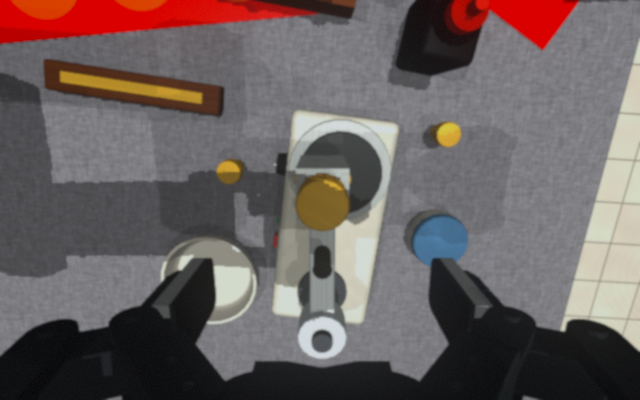

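The weight top is at (323,203) against a predicted (322,206), so it is about 2 mm further in +y. The hub at (322,338) and the knob match. Descending to grasp.

step_arm(
  steps=[
    [[0,0,3],0,1],
    [[0,0,6],0,1],
    [[0,0,9],0,1],
    [[0,0,11.5],0,1],
    [[0,0,12.9],0,1],
    [[0,0,12.9],0,1],
    [[0,0,12.9],0,0.3],
    [[0,0,12.9],0,-1],
    [[0,0,12.9],0,-1],
    [[0,0,12.9],0,-1],
    [[0,0,12.9],0,-1],
    [[0,0,12.9],0,-1],
    [[0,0,12.9],0,-1],
    [[0,0,12.9],0,-1],
  ],
  grip_force=50,
)

```text
time_s: 2.98
ee_pos: [0.6033, 0.1471, 0.182]
eef_rot: [0.683, 0.73, 0.004, -0.001]
ft_force: [-0.6, 0.7, 5.4]
opening: 0.0368
```

```bash
python3 go.py 0.6035 0.1465 0.30 3.8
```

```text
t 2.98 pos [0.6033 0.1471 0.182 ] yaw 3.8 shift [  0.02   0.07 -11.8 ] turn 0.001 F [-0.6  0.7  5.4] open 0.0368 tilt [0.0042 0.0071]
```

step_arm(
  steps=[
    [[0,0,-0.7],0,-1],
    [[0,0,-1.5],0,-1],
    [[0,0,-2.5],0,-1],
    [[0,0,-4],0,-1],
    [[0,0,-6],0,-1],
    [[0,0,-8],0,-1],
    [[0,0,-8],0,-1],
    [[0,0,-8],0,-1],
  ],
)

```text
time_s: 3.65
ee_pos: [0.6031, 0.1465, 0.2626]
eef_rot: [0.683, 0.73, 0.005, -0.0]
ft_force: [-0.0, 0.1, -5.6]
opening: 0.0365
```

```bash
python3 go.py 0.499 -0.350 0.26 -35
```

```text
t 3.65 pos [0.6031 0.1465 0.2626] yaw 3.8 shift [-48.84 -13.71  -0.16] turn 0.678 F [-0.   0.1 -5.6] open 0.0365 tilt [0.0059 0.0072]
```

step_arm(
  steps=[
    [[-2,-0.6,0],0,-1],
    [[-6,-1.7,0],0,-1],
    [[-10,-2.8,0],0,-1],
    [[-14,-3.9,0],0,-1],
    [[-18,-5.1,0],0,-1],
    [[-22,-6.2,0],0,-1],
    [[-26,-7.3,0],0,-1],
    [[-30,-8.4,0],0,-1],
    [[-34,-9.5,0],0,-1],
    [[-38,-10.7,0],0,-1],
    [[-42,-11.8,0],0,-1],
    [[-46,-12.9,0],0,-1],
    [[-48,-13.5,0],0,-1],
    [[-48.8,-13.7,0],0,-1],
    [[-48.8,-13.7,0],0,-1],
    [[-48.8,-13.7,0],0,-1],
  ],
)

```text
time_s: 4.98
ee_pos: [0.4991, -0.3487, 0.2573]
eef_rot: [0.683, 0.73, 0.005, -0.001]
ft_force: [0.1, 0.0, -4.5]
opening: 0.0361
```

```bash
python3 go.py 0.499 -0.350 0.041 3.8
```

```text
t 4.98 pos [ 0.4991 -0.3487  0.2573] yaw 3.8 shift [-0.33 -0.13 21.63] turn 0.001 F [ 0.1  0.  -4.5] open 0.0361 tilt [0.0047 0.0093]
```

step_arm(
  steps=[
    [[0,0,3],0,-1],
    [[0,0,7],0,-1],
    [[-0.1,0,11],0,-1],
    [[-0.2,-0.1,15],0,-1],
    [[-0.3,-0.1,18],0,-1],
    [[-0.3,-0.1,20],0,-1],
    [[-0.3,-0.1,20.8],0,-1],
    [[-0.3,-0.1,21.1],0,-1],
    [[-0.3,-0.1,21.1],0,-1],
    [[-0.3,-0.1,21.1],0,-1],
  ],
)

```text
time_s: 5.82
ee_pos: [0.5001, -0.3498, 0.0479]
eef_rot: [0.683, 0.731, 0.005, -0.0]
ft_force: [-0.3, -0.2, -4.4]
opening: 0.0364
```

```bash
python3 go.py 0.499 -0.350 0.040 3.8
```

```text
t 5.82 pos [ 0.5001 -0.3498  0.0479] yaw 3.9 shift [-0.02 -0.12  0.79] turn 0.002 F [-0.3 -0.2 -4.4] open 0.0364 tilt [0.0066 0.0073]
```

step_arm(
  steps=[
    [[0,0,0.3],0,-1],
    [[0,0,0.6],0,-1],
    [[0,0,0.8],0,-1],
    [[0,0,0.9],0,-1],
    [[0,0,0.9],0,-1],
  ],
)

```text
time_s: 6.23
ee_pos: [0.5005, -0.35, 0.0405]
eef_rot: [0.683, 0.731, 0.005, 0.001]
ft_force: [-2.1, 2.2, 6.9]
opening: 0.0367
```

Contact with the mat (+7 N). Release and rise.

step_arm(
  steps=[
    [[0,0,-0.1],0,-0.6],
    [[0,0,-0.1],0,0],
    [[0,0,-0.1],0,0.5],
    [[0,0,-0.1],0,0.8],
    [[0,0,-0.1],0,1],
    [[0,0,-2],0,1],
    [[0,0,-5],0,1],
    [[0,0,-9],0,1],
    [[0,0,-13],0,1],
    [[0,0,-17],0,1],
    [[0,0,-20],0,1],
    [[0,0,-20],0,1],
    [[0,0,-20],0,1],
  ],
)

```text
time_s: 7.32
ee_pos: [0.4992, -0.3515, 0.242]
eef_rot: [0.683, 0.731, 0.005, 0.003]
ft_force: [-0.7, -0.2, -0.4]
opening: 0.0854
```

```bash
python3 go.py 0.6065 0.081 0.24 3.8; python3 - <<'E'
from h import *
_,a=snap('top','top1'); _,b=snap('scene','scene1')
A=cv2.resize(a[140:260,200:480],(700,300),interpolation=cv2.INTER_CUBIC); B=cv2.resize(b[120:270,200:400],(400,300),interpolation=cv2.INTER_CUBIC)
o=np.zeros((600,700,3),np.uint8); o[:300]=A; o[300:,:400]=B
cv2.imwrite('pics/chk1.png',o[:,:,::-1])
E
```

```text
t 7.32 pos [ 0.4992 -0.3515  0.242 ] yaw 3.9 shift [42.42 13.64  0.46] turn 0.002 F [-0.7 -0.2 -0.4] open 0.0854 tilt [0.0104 0.0032]
```

View pics/chk1.png

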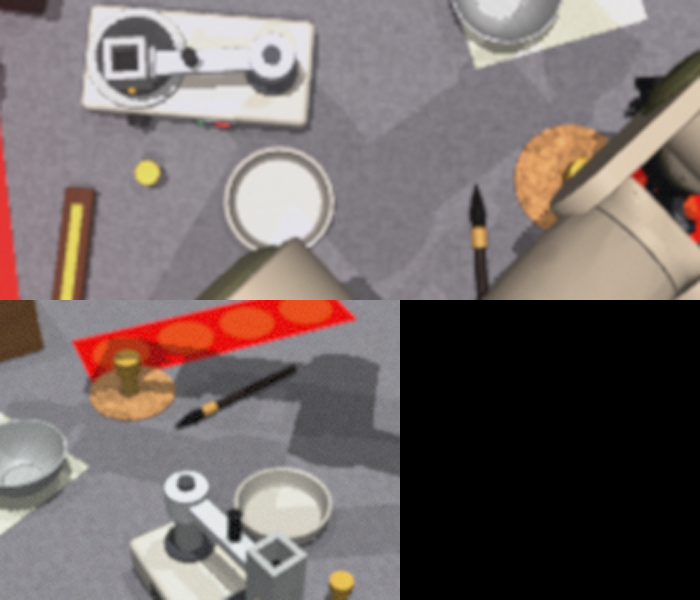

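The weight stands on the mat at crop pixel (127,370). The holder is empty on top at (128,58). On to the knob.

step_arm(
  steps=[
    [[4,1.3,0],0,1],
    [[8,2.6,0],0,1],
    [[12,3.9,0],0,1],
    [[16,5.1,0],0,1],
    [[20,6.4,0],0,1],
    [[24,7.7,0],0,1],
    [[28,9,0],0,1],
    [[32,10.3,0],0,1],
    [[36,11.6,0],0,1],
    [[40,12.9,0],0,1],
    [[42.4,13.6,0],0,1],
    [[42.4,13.6,0],0,1],
    [[42.4,13.6,0],0,1],
    [[42.4,13.6,0],0,1],
  ],
)

```text
time_s: 8.58
ee_pos: [0.6051, 0.0809, 0.2417]
eef_rot: [0.683, 0.731, 0.004, -0.001]
ft_force: [0.5, -0.2, 0.3]
opening: 0.0851
```

```bash
python3 go.py 0.6065 0.081 0.145 3.8;python3 - <<'E'
from h import *
c=get_calibration('top')
for u,v,z in [(128,58,.176),(190,56,.178),(272,55,.152),(279,200,.032)]: print(np.round(ray(c,200+u/2.5,140+v/2.5,z),4))
E
```

```text
t 8.58 pos [0.6051 0.0809 0.2417] yaw 3.9 shift [-0.07  0.09  9.67] turn 0.001 F [ 0.5 -0.2  0.3] open 0.0851 tilt [0.0038 0.0074]
[0.6034 0.1423 0.176 ]
[0.6062 0.079  0.178 ]
[ 0.6131 -0.0045  0.152 ]
[ 0.4686 -0.0152  0.032 ]
```

step_arm(
  steps=[
    [[0,0,3],0,1],
    [[0,0.1,6],0,1],
    [[0,0.1,8.5],0,1],
    [[-0.1,0.1,9.6],0,1],
    [[-0.1,0.1,9.6],0,0.2],
    [[-0.1,0.1,9.6],0,-1],
    [[-0.1,0.1,9.6],0,-1],
    [[-0.1,0.1,9.6],0,-1],
    [[-0.1,0.1,9.6],0,-1],
    [[-0.1,0.1,9.6],0,-1],
    [[-0.1,0.1,9.6],0,-1],
    [[-0.1,0.1,9.6],0,-1],
  ],
  grip_force=30,
)

```text
time_s: 9.58
ee_pos: [0.607, 0.0806, 0.1467]
eef_rot: [0.683, 0.731, 0.004, -0.0]
ft_force: [0.3, -1.3, 6.4]
opening: 0.0148
```

```bash
python3 go.py 0.6065 0.081 0.145 3.8; python3 - <<'E'
from h import *
from scipy.spatial.transform import Rotation as R
s=read_state(); M=R.from_quat(s['eef_rot']).as_matrix(); P=np.array([.6125,-.004]); p=s['ee_pos'][:2]; v=p-P; print('r',np.hypot(*v),np.degrees(np.arctan2(v[1],v[0])))
v=v*.085/np.hypot(*v)
for i in range(1,17):
    a=np.radians(90)*i/16; q=P+np.array([[np.cos(a),-np.sin(a)],[np.sin(a),np.cos(a)]])@v
    d=M.T@np.array([q[0]-p[0],q[1]-p[1],.145-s['ee_pos'][2]])*100; print(np.round(d,1).tolist(),round(-a,2))
E
```

```text
t 9.58 pos [0.607  0.0806 0.1467] yaw 3.9 shift [ 0.04 -0.05  0.17] turn 0.001 F [ 0.3 -1.3  6.4] open 0.0148 tilt [0.0056 0.007 ]
r 0.08477108348528138 93.73844963905701
[-0.0, -0.8, 0.2] -0.1
[-0.1, -1.7, 0.2] -0.2
[-0.3, -2.5, 0.1] -0.29
[-0.6, -3.3, 0.1] -0.39
[-1.0, -4.0, 0.1] -0.49
[-1.4, -4.7, 0.1] -0.59
[-1.9, -5.4, 0.1] -0.69
[-2.5, -6.0, 0.1] -0.79
[-3.1, -6.6, 0.1] -0.88
[-3.7, -7.1, 0.1] -0.98
[-4.5, -7.5, 0.1] -1.08
[-5.2, -7.9, 0.1] -1.18
[-6.0, -8.2, 0.1] -1.28
[-6.8, -8.4, 0.1] -1.37
[-7.6, -8.5, 0.1] -1.47
[-8.5, -8.5, 0.1] -1.57
```

step_arm(
  steps=[
    [[0,-0.8,0],-0.1,-1],
    [[-0.1,-1.7,0],-0.2,-1],
    [[-0.3,-2.5,0],-0.29,-1],
    [[-0.6,-3.3,0],-0.39,-1],
    [[-1,-4,0],-0.49,-1],
    [[-1.4,-4.7,0],-0.59,-1],
    [[-1.9,-5.4,0],-0.69,-1],
    [[-2.5,-6,0],-0.79,-1],
    [[-3.1,-6.6,0],-0.88,-1],
    [[-3.7,-7.1,0],-0.98,-1],
    [[-4.5,-7.5,0],-1.08,-1],
    [[-5.2,-7.9,0],-1.18,-1],
    [[-6,-8.2,0],-1.28,-1],
    [[-6.8,-8.4,0],-1.37,-1],
    [[-7.6,-8.5,0],-1.47,-1],
    [[-8.5,-8.5,0],-1.57,-1],
    [[-8.5,-8.5,0],-1.57,-1],
    [[-8.5,-8.5,0],-1.57,-1],
    [[-8.5,-8.5,0],-1.57,-1],
  ],
)

```text
time_s: 11.17
ee_pos: [0.5274, -0.0105, 0.1466]
eef_rot: [-0.033, 0.999, 0.003, 0.003]
ft_force: [-6.0, -2.1, 11.5]
opening: 0.0149
```

```bash
python3 go.py 0.5277 -0.0095 0.145 93.6; python3 -c "
from h import *
print(read_state()['joint_pos'])"
```

```text
t 11.17 pos [ 0.5274 -0.0105  0.1466] yaw 93.8 shift [-0.03  0.1   0.16] turn 0.004 F [-6.  -2.1 11.5] open 0.0149 tilt [0.0052 0.0058]
[-0.24796744  0.41888784  1.50069616  0.00736485  1.21835471 -1.88822366]
```

step_arm(
  steps=[
    [[0,0,0],0,-0.5],
    [[0,0,0],0,0],
    [[0,0,0],0,0.5],
    [[0,0,0],0,1],
    [[0,0,0],0,1],
    [[0,0,-2],0,1],
    [[0,0,-5],0,1],
    [[0,0,-9],0,1],
    [[0,0,-13],0,1],
    [[0,0,-14],0,1],
    [[0,0,-14],0,1],
    [[0,0,-14],0,1],
  ],
)

```text
time_s: 12.17
ee_pos: [0.5266, -0.0113, 0.2863]
eef_rot: [-0.033, 0.999, 0.003, 0.003]
ft_force: [1.1, 0.4, -0.2]
opening: 0.0855
```

```bash
python3 go.py 0.45 0.30 0.30 84; python3 -c "
from h import *
snap('top','top2'); snap('wrist','w2')
c=get_calibration('wrist'); np.save('w2c.npy',c['cam_to_world'])"
```

```text
t 12.17 pos [ 0.5266 -0.0113  0.2863] yaw 93.8 shift [ 5.55 31.58 -1.23] turn 0.172 F [ 1.1  0.4 -0.2] open 0.0855 tilt [0.0053 0.0058]
```

step_arm(
  steps=[
    [[0.6,4,-0.5],0.02,1],
    [[1.2,8,-1],0.04,1],
    [[1.8,12,-1.2],0.06,1],
    [[2.4,16,-1.2],0.08,1],
    [[3,20,-1.2],0.1,1],
    [[3.6,24,-1.2],0.12,1],
    [[4.2,28,-1.2],0.14,1],
    [[4.7,32,-1.2],0.16,1],
    [[5,35.5,-1.2],0.17,1],
    [[5.2,37.2,-1.2],0.17,1],
    [[5.2,37.2,-1.2],0.17,1],
    [[5.2,37.2,-1.2],0.17,1],
  ],
)

```text
time_s: 13.27
ee_pos: [0.449, 0.3567, 0.2976]
eef_rot: [0.051, 0.999, 0.002, -0.0]
ft_force: [-0.1, -0.7, -0.7]
opening: 0.0854
```

```bash
python3 go.py 0.45 0.357 0.143 84; python3 - <<'E'
from h import *
c,w=snap('wrist','w3'); t=snap('top','top3')[1]
for P in [(.45,.36,.19),(.45,.357,.05)]: print(proj(c,P))
np.save('w3c.npy',c['cam_to_world'])
A=cv2.resize(w,(640,400)); B=cv2.resize(t[130:270,200:360],(228,200)); C=cv2.imread('pics/w2.png')[:,:,::-1]; C=cv2.resize(C,(320,200))
o=np.zeros((600,640,3),np.uint8); o[:400]=A; o[400:,:320]=C; o[400:,330:558]=B
cv2.imwrite('pics/v3.png',o[:,:,::-1])
E
```

```text
t 13.27 pos [0.449  0.3567 0.2976] yaw 84.2 shift [-0.11 -0.04 15.46] turn 0.003 F [-0.1 -0.7 -0.7] open 0.0854 tilt [-0.0003  0.005 ]
(np.float64(324.48941836487126), np.float64(201.24948552457877))
(np.float64(320.1725150426837), np.float64(168.2584137473428))
```

View pics/v3.png

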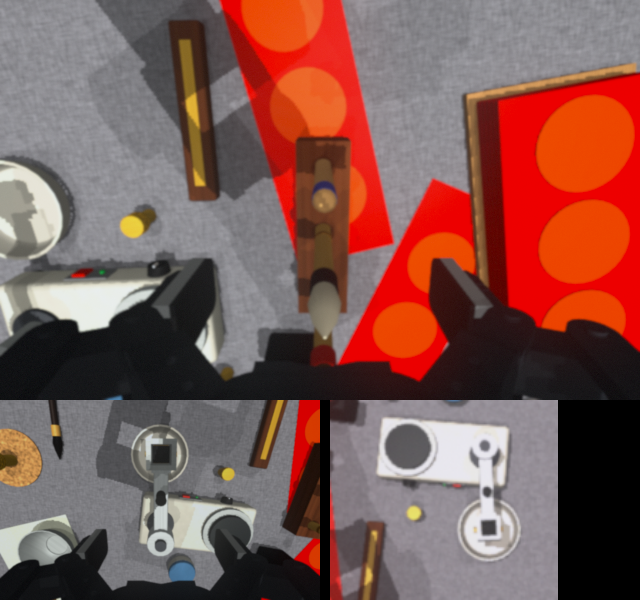

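Drift top is at (324,200), as predicted for (0.450, 0.360). Its base in the stand is at (322,165), so it is nearly upright. In the lower insets the holder sits over the dish.

step_arm(
  steps=[
    [[0,0.1,3],0,1],
    [[-0.1,0.2,6],0,1],
    [[-0.1,0.2,9],0,1],
    [[-0.1,0.2,12],0,1],
    [[-0.1,0.2,14.5],0,1],
    [[-0.1,0.2,15.4],0,0.7],
    [[-0.1,0.2,15.4],0,0.2],
    [[-0.1,0.2,15.4],0,-1],
    [[-0.1,0.2,15.4],0,-1],
    [[-0.1,0.2,15.4],0,-1],
    [[-0.1,0.2,15.4],0,-1],
    [[-0.1,0.2,15.4],0,-1],
    [[-0.1,0.2,15.4],0,-1],
  ],
  grip_force=70,
)

```text
time_s: 14.45
ee_pos: [0.4516, 0.3585, 0.146]
eef_rot: [0.052, 0.999, 0.003, 0.002]
ft_force: [-0.0, -0.5, 7.0]
opening: 0.0165
```

```bash
python3 go.py 0.45 0.357 0.32 84; python3 - <<'E'
from h import *
# refine holder from w2: fit via ray at z .176 with saved pose
c=get_calibration('wrist'); c['cam_to_world']=np.load('w2c.npy')
print('holder',ray(c,324,108,.176))
w=cv2.imread('pics/w2.png'); A=cv2.resize(w[30:230,220:420],(500,500),interpolation=cv2.INTER_CUBIC)
t=cv2.imread('pics/top3.png'); B=cv2.resize(t[150:250,270:370],(300,300),interpolation=cv2.INTER_CUBIC)
o=np.zeros((500,800,3),np.uint8); o[:,:500]=A; o[:300,500:]=B; cv2.imwrite('pics/v4.png',o)
E
```

```text
t 14.45 pos [0.4516 0.3585 0.146 ] yaw 84.1 shift [  0.09  -0.04 -17.4 ] turn 0.001 F [-0.  -0.5  7. ] open 0.0165 tilt [0.0038 0.0066]
holder [ 0.46191021 -0.01238034  0.176     ]
```

View pics/v4.png

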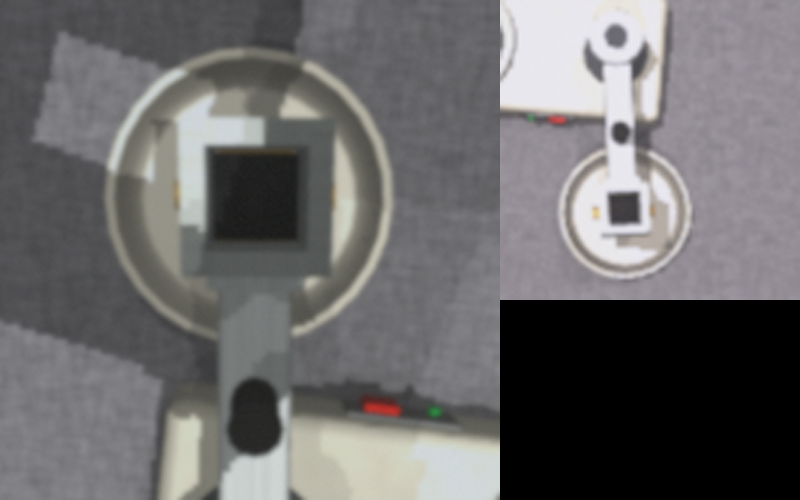

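Bore centre in the wrist crop is at (255.5,197.5), i.e. full-image pixel (322,109). In the top crop it is at (625,209). The holder is well within the dish. Lifting the rod.

step_arm(
  steps=[
    [[0,0,-1],0,-1],
    [[0,0,-3],0,-1],
    [[0,0,-6],0,-1],
    [[0,0,-10],0,-1],
    [[0,0,-14],0,-1],
    [[0,0,-17.5],0,-1],
    [[0,0,-19.5],0,-1],
    [[0,0,-19.5],0,-1],
    [[0,0,-19.5],0,-1],
  ],
)

```text
time_s: 15.2
ee_pos: [0.4507, 0.3572, 0.3422]
eef_rot: [0.052, 0.999, 0.004, 0.003]
ft_force: [0.5, 0.4, -1.1]
opening: 0.0166
```

```bash
python3 - <<'E'
from h import *
c=get_calibration('wrist'); c['cam_to_world']=np.load('w2c.npy'); t=get_calibration('top')
print('holder',np.round(ray(c,322.2,109,.176),4), np.round(ray(t,311.7,219.7,.176),4))
snap('scene','scene4'); snap('top','top4')
E
python3 go.py .4625 -.013 .342 93.6
```

```text
holder [ 0.4626 -0.0136  0.176 ] [ 0.4622 -0.0142  0.176 ]
t 15.3 pos [0.4504 0.357  0.3399] yaw 84.1 shift [ -5.03 -36.67  -0.42] turn -0.167 F [ 0.2  0.3 -0.5] open 0.0163 tilt [0.0016 0.0055]
```

step_arm(
  steps=[
    [[-0.3,-2,-0.2],0,-1],
    [[-0.8,-6,-0.4],0,-1],
    [[-1.4,-10,-0.4],0,-1],
    [[-1.9,-14,-0.4],0,-1],
    [[-2.5,-18,-0.4],0,-1],
    [[-3,-22,-0.4],0,-1],
    [[-3.6,-26,-0.4],0,-1],
    [[-4.1,-30,-0.4],0,-1],
    [[-4.7,-34,-0.4],0,-1],
    [[-5,-36,-0.4],0,-1],
    [[-5.1,-36.7,-0.4],0,-1],
    [[-5.1,-36.7,-0.4],0,-1],
    [[-5.1,-36.7,-0.4],0,-1],
    [[-5.1,-36.7,-0.4],0,-1],
  ],
)

```text
time_s: 16.47
ee_pos: [0.463, -0.0121, 0.3415]
eef_rot: [0.051, 0.999, 0.003, 0.0]
ft_force: [-0.2, -0.5, -0.6]
opening: 0.0164
```

```bash
python3 go.py .4635 -.0138 .342; python3 - <<'E'
from h import *
c,s=snap('scene','scene5'); d,w=snap('wrist','w5')
for n,P in [('holder',(.4625,-.0138,.176)),('rodend',(.4625,-.0138,.205)),('rod lo',(.4625,-.0138,.30))]: print(n,np.round(proj(c,P),1),np.round(proj(d,P),1))
u,v=map(int,proj(c,(.4625,-.0138,.24))); print(u,v)
A=cv2.resize(s[v-60:v+60,u-60:u+60],(480,480),interpolation=cv2.INTER_CUBIC); B=cv2.resize(w[50:290,240:400],(320,480),interpolation=cv2.INTER_CUBIC)
cv2.imwrite('pics/v5.png',np.hstack([A,B])[:,:,::-1])
E
```

```text
t 16.47 pos [ 0.463  -0.0121  0.3415] yaw 84.1 shift [-0.07 -0.16 -0.05] turn 0.0 F [-0.2 -0.5 -0.6] open 0.0164 tilt [0.0009 0.006 ]
holder [345.7 175.7] [317.6 182.6]
rodend [346.2 165.8] [317.4 190.3]
rod lo [348.4 129.9] [316.5 230.8]
346 153
```

View pics/v5.png

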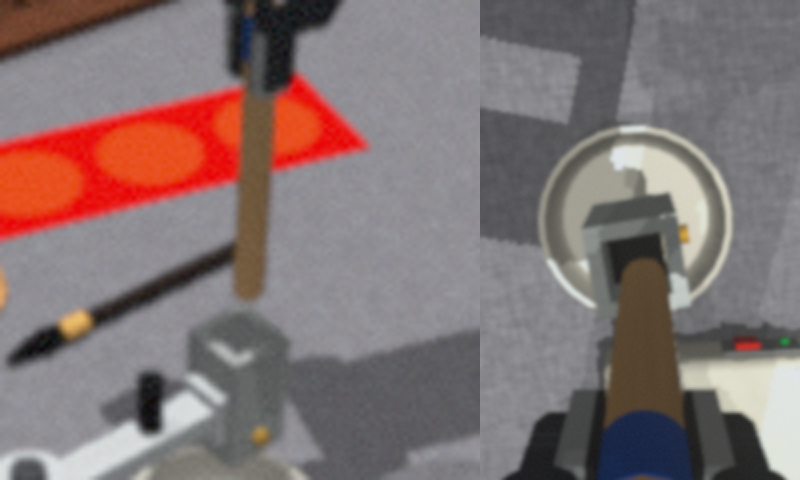

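The wrist crop puts the rod's lower end at u≈322 where 317.5 is wanted, so it is about 3.5 mm too far +y, and about 1.5 mm short in x. Correcting, then entering the bore gently.

step_arm(
  steps=[
    [[-0.2,-0.35,0],0,-1],
    [[-0.2,-0.35,0.5],0,-1],
    [[-0.2,-0.35,1.5],0,-1],
    [[-0.2,-0.37,2.5],0,-1],
    [[-0.2,-0.37,3.2],0,-1],
    [[-0.2,-0.37,3.7],0,-1],
    [[-0.2,-0.37,4.2],0,-1],
    [[-0.2,-0.37,4.7],0,-1],
    [[-0.2,-0.37,5],0,-1],
    [[-0.2,-0.37,5],0,-1],
  ],
)

```text
time_s: 17.4
ee_pos: [0.4646, -0.0156, 0.2912]
eef_rot: [0.051, 0.999, 0.003, 0.0]
ft_force: [0.6, -1.0, -1.1]
opening: 0.0166
```

```bash
python3 go.py .4635 -.0155 .24; python3 - <<'E'
from h import *
c,s=snap('scene','scene6'); d,w=snap('wrist','w6')
for n,P in [('holder',(.4625,-.0138,.176)),('rod up',(.4625,-.0138,.26))]: print(n,np.round(proj(c,P),1),np.round(proj(d,P),1))
u,v=map(int,proj(c,(.4625,-.0138,.20))); print(u,v)
A=cv2.resize(s[v-60:v+60,u-60:u+60],(480,480),interpolation=cv2.INTER_CUBIC); B=cv2.resize(w[50:290,240:400],(320,480),interpolation=cv2.INTER_CUBIC)
cv2.imwrite('pics/v6.png',np.hstack([A,B])[:,:,::-1])
E
```

```text
t 17.4 pos [ 0.4646 -0.0156  0.2912] yaw 84.2 shift [ 0.11 -0.03  5.12] turn 0.0 F [ 0.6 -1.  -1.1] open 0.0166 tilt [0.0005 0.0061]
holder [345.7 175.7] [321.9 194.2]
rod up [347.4 145.6] [323.  233.7]
346 167
```

View pics/v6.png

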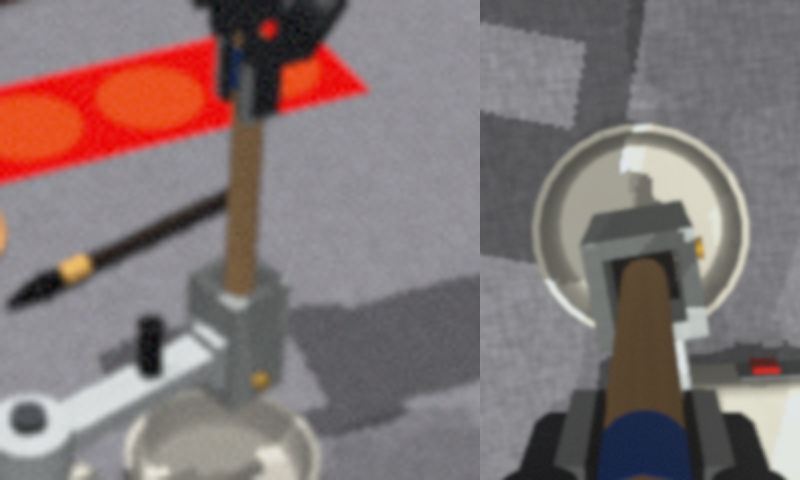

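The rod end is centred in the bore (644 vs 642 in crop) with no side force. Pushing.

step_arm(
  steps=[
    [[0,0,0.5],0,-1],
    [[0,0,1],0,-1],
    [[0,0,1.5],0,-1],
    [[0,0,2],0,-1],
    [[0,0,2.5],0,-1],
    [[0,0,3],0,-1],
    [[0,0,3],0,-1],
  ],
  grip_force=90,
)

```text
time_s: 18.08
ee_pos: [0.465, -0.0157, 0.2619]
eef_rot: [0.051, 0.999, 0.003, 0.001]
ft_force: [-0.7, 0.0, 0.8]
opening: 0.0158
```

```bash
python3 go.py .4635 -.0155 .22
```

```text
t 18.08 pos [ 0.465  -0.0157  0.2619] yaw 84.2 shift [ 0.16 -0.02  4.19] turn 0.0 F [-0.7  0.   0.8] open 0.0158 tilt [0.0027 0.0051]
```

step_arm(
  steps=[
    [[0.05,0,0.5],0,-1],
    [[0.1,0,1],0,-1],
    [[0.1,0,1.4],0,-1],
  ],
)

```text
time_s: 18.33
ee_pos: [0.4647, -0.0157, 0.2486]
eef_rot: [0.051, 0.999, 0.002, 0.003]
ft_force: [0.5, 0.0, 9.6]
opening: 0.016
```

step_arm(
  steps=[
    [[0,0,0.5],0,-1],
    [[0,0,0.8],0,-1],
  ],
)

```text
time_s: 18.5
ee_pos: [0.4651, -0.0159, 0.2412]
eef_rot: [0.051, 0.999, 0.002, 0.004]
ft_force: [-1.1, 0.4, 9.3]
opening: 0.0159
```

```bash
python3 go.py .4635 -.0155 .22; python3 - <<'E'
from h import *
c,s=snap('scene','scene7'); d,w=snap('wrist','w7')
u,v=map(int,proj(c,(.4625,-.0138,.15))); print(u,v)
A=cv2.resize(s[v-75:v+45,u-60:u+60],(480,480),interpolation=cv2.INTER_CUBIC); B=cv2.resize(w[50:290,240:400],(320,480),interpolation=cv2.INTER_CUBIC)
cv2.imwrite('pics/v7.png',np.hstack([A,B])[:,:,::-1])
E
```

```text
t 18.5 pos [ 0.4651 -0.0159  0.2412] yaw 84.2 shift [0.18 0.01 2.12] turn 0.0 F [-1.1  0.4  9.3] open 0.0159 tilt [0.0081 0.0034]
345 184
```

Steady push of ~9.5 N: the stub is moving. Continue.

step_arm(
  steps=[
    [[0.05,0,0.5],0,-1],
    [[0.1,0,1],0,-1],
    [[0.1,0,1.5],0,-1],
    [[0.1,0,1.8],0,-1],
  ],
)

```text
time_s: 18.93
ee_pos: [0.4636, -0.0155, 0.2217]
eef_rot: [0.051, 0.999, 0.002, 0.003]
ft_force: [0.5, 0.1, -0.4]
opening: 0.016
```

step_arm(
  steps=[
    [[0,0,0.3],0,-1],
    [[0,0,0.6],0,-1],
  ],
)

```text
time_s: 19.1
ee_pos: [0.4635, -0.0155, 0.215]
eef_rot: [0.051, 0.999, 0.002, 0.002]
ft_force: [-0.1, -0.0, -1.0]
opening: 0.016
```

```bash
python3 go.py .4635 -.0155 .21
```

```text
t 19.1 pos [ 0.4635 -0.0155  0.215 ] yaw 84.2 shift [-0.   -0.01  0.5 ] turn 0.0 F [-0.1 -0.  -1. ] open 0.016 tilt [0.0045 0.0044]
```

The force fell to zero, so the stub has dropped. Withdraw the rod and look.

step_arm(
  steps=[
    [[0,0,-1],0,-1],
    [[0,0,-3],0,-1],
    [[0,0,-6],0,-1],
    [[0,0,-9],0,-1],
    [[0,0,-12],0,-1],
    [[0,0,-13],0,-1],
    [[0,0,-13],0,-1],
    [[0,0,-13],0,-1],
  ],
)

```text
time_s: 19.77
ee_pos: [0.4628, -0.016, 0.3444]
eef_rot: [0.051, 0.999, 0.002, 0.002]
ft_force: [0.8, 0.0, -0.6]
opening: 0.0161
```

```bash
python3 go.py .4515 .30 .345; python3 - <<'E'
from h import *
c,s=snap('scene','scene8'); d,w=snap('wrist','w8')
for z in (.2,.21,.22,.3): print(z,np.round(proj(c,(.4635,-.0155,z)),1),np.round(proj(d,(.4635,-.0155,z)),1))
u,v=map(int,proj(c,(.4625,-.0138,.16))); print(u,v)
A=cv2.resize(s[v-75:v+45,u-60:u+60],(480,480),interpolation=cv2.INTER_CUBIC); B=cv2.resize(w[50:290,240:400],(320,480),interpolation=cv2.INTER_CUBIC)
cv2.imwrite('pics/v8.png',np.hstack([A,B])[:,:,::-1])
E
```

```text
t 19.77 pos [ 0.4628 -0.016   0.3444] yaw 84.2 shift [ 4.34 31.32  0.08] turn 0.0 F [ 0.8  0.  -0.6] open 0.0161 tilt [0.0043 0.0044]
0.2 [345.3 167.3] [320.4 189.4]
0.21 [345.5 163.8] [320.5 192.4]
0.22 [345.7 160.2] [320.5 195.5]
0.3 [347.5 129.7] [320.8 231.5]
345 181
```

View pics/v8.png

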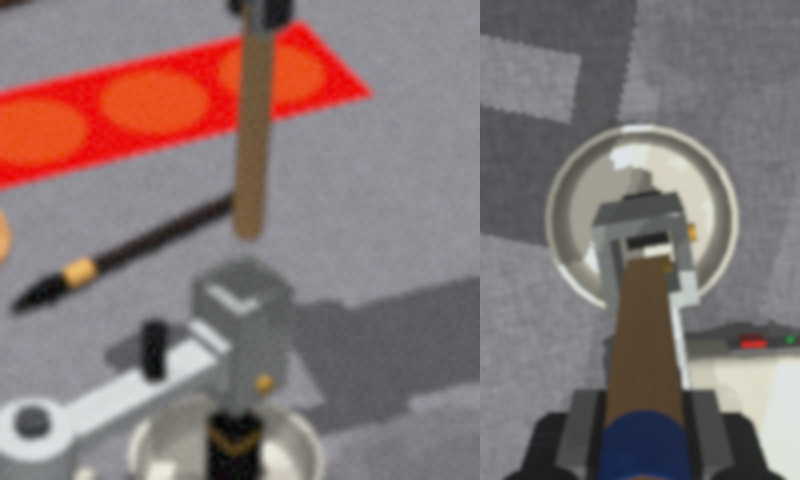

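The stub stands in the dish (crop (235,445), its gilt band just below the holder's bottom) and daylight shows through the bore. The rod end lies about (−1.8, +3, −131) mm from the TCP. Carrying it to the stand.

step_arm(
  steps=[
    [[0.3,2,0],0,-1],
    [[0.8,6,0],0,-1],
    [[1.3,10,0],0,-1],
    [[1.8,14,0],0,-1],
    [[2.4,18,0],0,-1],
    [[2.9,22,0],0,-1],
    [[3.4,26,0],0,-1],
    [[4,30,0],0,-1],
    [[4.5,34,0],0,-1],
    [[4.8,36,0],0,-1],
    [[4.9,36.9,0],0,-1],
    [[4.9,36.9,0],0,-1],
    [[4.9,36.9,0],0,-1],
    [[4.9,36.9,0],0,-1],
  ],
)

```text
time_s: 21.03
ee_pos: [0.4516, 0.3548, 0.3452]
eef_rot: [0.052, 0.999, 0.002, 0.001]
ft_force: [-0.2, -0.5, 0.1]
opening: 0.0159
```

```bash
python3 go.py .452 .356 .345; python3 - <<'E'
from h import *
d,w=snap('wrist','w9')
u,v=proj(d,(.45,.358,.05)); print(u,v)
for z in (.205,.213): print('end',np.round(proj(d,(.452-.0018,.356+.003,z)),1))
g=cv2.cvtColor(w,cv2.COLOR_RGB2GRAY); u,v=int(round(u)),int(round(v))
print('cols',u-34)
for r in range(v-34,v+40): print(r,''.join(' .:-=+*#%@'[min(9,int(x)//14)] for x in g[r,u-34:u+35]))
np.save('w9c.npy',d['cam_to_world'])
E
```

```text
t 21.03 pos [0.4516 0.3548 0.3452] yaw 84.1 shift [-0.03  0.12  0.02] turn 0.0 F [-0.2 -0.5  0.1] open 0.0159 tilt [0.0014 0.0046]
322.32319533289626 158.74906216763037
end [324.8 187.4]
end [325.  189.7]
cols 288
125 *####*###########%@@@@@@@@@@@@@@@@@@@@@@@@@@@@@@@%##**************###
126 #**###########*##%@@@@@@@@@@@@@@@@@@@@@@@@@@@@@@%%#***************###
127 ###############*#%%@@@@@@@@@@@@@@@@@@@@@@@@@@@@%%#*****************##
128 ###############*#%%%@@@@%%%%%@@@@@@@@@@@%%@@@@@%#****************####
129 ***###########***#%%%%%%%###%%%%%%%%%%%%##%%%%##*****************####
130 ***######*##***++********++*###************###*+++=+++++**********###
131 +***#######**++=============+++============++============++******#*##
132 +++***##****+=-------------------------------------------==+*****####
133 =+++********+=---------=-============--========-===========++*****###
134 ==+++******+=--------==+=======+=+++====+++++=+=++++++++++++******###
135 ====+++****+==----====++++++++++++++++++++++++++++***********#***####
136 =======++*++====-=====+++++++++++++++++++++*++++************##*****#
[... 3889 characters left out ...]
+++***+*+++++++++++++++**%%%@@@@@@
190 +*+++++++==++++++++++++++++++++++++++++***++++++++++++++++**%%%@@@@@@
191 +*+++*++++=+++++++=++++++++++++++++++++*+*++++++++++++++++**#%%@@@@@@
192 *++++*++++==++++++=+++++++++++++++++++++*+++++++++++++++++**%%%@@@@@@
193 ++++++++++==++++++++++++++++++++++++++++++++++++++++++++++**%%%@@@@@@
194 *++++++*+===++++++=+++++++++++++++++++++++++++++++++++++++**%%%@@@@@@
195 *++*+++++===++++++=++++++++++++++++++++++++++++++++++++++++*%%@@@@@@@
196 *+++++++====++++++=+++++++++++++++++++++++++++++++++++++++**%%@@@@@@@
197 *+++++++=====+++++++++++++++++++++++++++++++++++++++++++++**%%%@@@@@@
198 ***+++======+++++++++++++++++++++++++++++++++++++++++++++++#%%%@@@@@@
```

```bash
python3 - <<'E'
from h import *
d=get_calibration('wrist')
for n in ('w8','w9'):
    w=cv2.imread(f'pics/{n}.png').astype(int); m=w[:,:,2]-w[:,:,0]
    print(n)
    for r in range(176,206,3): print(r,' '.join(f'{x:3d}' for x in m[r,304:346]))
print('hole',np.round(ray(d,324,159.5,.05),4))
for u in (322,323.5,325): print('end',u,np.round(ray(d,u,190.5,.213),4))
E
```

```text
w8
176  -1  -1  -2   0   0   1   3   9  11  11   9  10  10  10  11  12  11  13  15  14  15  14  16  16  17  18  18  16  18  19  20  17  14   7   2  -2  -1  -2  -2  -1   2   7
179  -2  -1  -1  -1   0   0   2   6  11  15  18  23  25  26  26  27  29  32  32  33  35  36  38  39  43  45  46  48  48  47  34  25  17  12   3   0   0  -1   0   0   0   3
182  -2  -2   0   0  -1   0   1   4  14  25  36  40  40  39  40  39  39  37  38  38  38  39  39  40  39  43  48  51  52  55  52  39  21   5  -1  -1   0  -1  -1  -2  -2   1
185  -1  -1  -1  -1   0  -1   3  13  25  34  38  39  40  39  40  38  38  37  38  40  39  39  38  40  39  39  41  44  50  50  47  40  22   9   0  -1  -1  -2  -2  -1  -2   0
188  -3  -2  -1  -2  -1   1  11  24  35  40  38  40  40  41  41  40  40  39  38  37  39  39  38  38  39  38  37  36  27  13   4   1   0   0  -1  -1  -2  -2  -3  -1  -2  -2
191  -2   0  -1  -1   1   4  16  31  38  38  39  39  39  41  38  39  39  37  36  38  38  37  38  38  39  37  36  37  33  21   9   2   0   0  -1  -1  -3  -2  -1  -1  -2  -2
194   0  -1  -2   0  -1   5  20  33  38  40  39  40  38  38  37  
[... 1768 characters left out ...]
8  58  59  62  71  78  81  83  83  84  85  81  80  80  81  83
197  72  70  69  72  69  66  58  53  54  53  56  54  54  54  54  54  55  54  53  54  53  54  53  54  56  56  57  56  55  59  68  76  80  82  82  83  82  79  80  79  81  83
200  70  71  71  72  67  62  57  52  53  53  55  54  52  54  54  53  54  53  53  52  52  54  54  53  54  55  52  55  53  56  62  72  79  82  83  82  81  81  80  80  80  83
203  65  63  62  61  60  57  53  53  53  53  53  54  52  52  53  52  53  53  52  53  53  53  55  53  54  54  53  53  53  53  58  70  78  84  84  82  80  79  80  82  84  90
hole [0.4513 0.36   0.05  ]
end 322 [0.4508 0.3566 0.213 ]
end 323.5 [0.4509 0.3577 0.213 ]
end 325 [0.451  0.3589 0.213 ]
```

```bash
python3 go.py .4518 .3579 .193
```

```text
t 21.08 pos [0.4517 0.3548 0.3455] yaw 84.1 shift [ 0.04  0.24 15.25] turn 0.0 F [ 0.3 -0.  -0.8] open 0.0161 tilt [0.0019 0.0049]
```

step_arm(
  steps=[
    [[0,0.25,1],0,-1],
    [[0,0.25,4],0,-1],
    [[0,0.25,8],0,-1],
    [[0,0.25,11.5],0,-1],
    [[0,0.25,13.5],0,-1],
    [[0,0.25,14.5],0,-1],
    [[0,0.25,14.5],0,-1],
    [[0,0.25,14.5],0,-1],
  ],
)

```text
time_s: 21.75
ee_pos: [0.4527, 0.3577, 0.2013]
eef_rot: [0.052, 0.999, 0.003, 0.001]
ft_force: [0.3, 0.1, 0.8]
opening: 0.0159
```

```bash
python3 go.py .4518 .3579 .170; python3 - <<'E'
from h import *
d,w=snap('wrist','w10'); c,s=snap('scene','scene10')
g=cv2.cvtColor(w,cv2.COLOR_RGB2GRAY)
for P in [(.451,.3597,.05),(.451,.3597,.068)]: print(np.round(proj(d,P),1),np.round(proj(c,P),1))
for r in range(140,206,2): print(r,''.join(' .:-=+*#%@'[min(9,int(x)//14)] for x in g[r,285:360]))
E
```

```text
t 21.75 pos [0.4527 0.3577 0.2013] yaw 84.0 shift [ 0.1  -0.01  3.13] turn 0.0 F [0.3 0.1 0.8] open 0.0159 tilt [0.0029 0.0053]
[321.8 184.1] [462.3 322. ]
[322.  189.1] [464.5 317.1]
140 #####***++++++++++++++++++++++++++++******++**##%##*+++++=+====++**********
142 ###**+=----------------------------------------=-=---------------====+*****
144 #**+=----:----::----::--:---------------------------------------------=+***
146 **=----------------------------------------------------------------=-===+**
148 *+=--=----=-----=-=------------=-=====-----==++++++++++++++++*+++++*******#
150 +===-===============-=====-===========-======++++++++++++****************##
152 ====-====-==============-===============-=====+++++++++******************##
154 =======--============--=-=============-=-=====++++++++******************###
156 ====-===============---=---============----===++++++++****************#####
158 ====-===============-------===========-------=++++++++****************#####
160 ========-============----=============-------=++++++++++++++++++*****######
162 +====--===============----=-====
[... 1023 characters left out ...]
----------=+*******************++==--===============+****#%@
190 ===----------------------=+********************++======++++====+++******#%%
192 ===---------------------==+++******************+++++*******+++++*******##%@
194 ===---------------------=+++*+*****************+++*********************##%%
196 ===--------------------=+++++++++***************+**********************##%@
198 ===------------------==+++++++++++++************++*********************##%%
200 ===---------------===+++++++++++++++++++********++*********************##%@
202 ===---------------==+++++++++++++++++++++*******++*********************##%@
204 ===------------==++++++++++++++++++++++++*******+++********************##%%
```

step_arm(
  steps=[
    [[0.08,0,0.4],0,-1],
    [[0.1,0,0.8],0,-1],
    [[0.1,0,1.2],0,-1],
    [[0.1,0,1.6],0,-1],
    [[0.1,0,1.9],0,-1],
  ],
)

```text
time_s: 22.27
ee_pos: [0.4519, 0.3583, 0.1827]
eef_rot: [0.052, 0.999, 0.003, 0.002]
ft_force: [-0.1, 0.6, -0.5]
opening: 0.0158
```

step_arm(
  steps=[
    [[0,0,0.4],0,-1],
    [[0,0,0.7],0,-1],
  ],
)

```text
time_s: 22.43
ee_pos: [0.4518, 0.3583, 0.175]
eef_rot: [0.052, 0.999, 0.003, 0.002]
ft_force: [-0.8, 0.0, -0.2]
opening: 0.016
```

```bash
python3 go.py .4518 .3579 .143
```

```text
t 22.43 pos [0.4518 0.3583 0.175 ] yaw 84.0 shift [ 0.01 -0.06  3.2 ] turn 0.0 F [-0.8  0.  -0.2] open 0.016 tilt [0.0038 0.0058]
```

No contact with the rod end around 0.043, below the stand's top, so it is in the hole. Lowering on.

step_arm(
  steps=[
    [[0,0,0.6],0,-1],
    [[0,0,1.2],0,-1],
    [[0,0,1.8],0,-1],
    [[0,0,2.3],0,-1],
    [[0,0,2.5],0,-1],
  ],
)

```text
time_s: 22.85
ee_pos: [0.4516, 0.3583, 0.1489]
eef_rot: [0.052, 0.999, 0.003, 0.001]
ft_force: [-0.5, 0.2, -0.9]
opening: 0.0155
```

step_arm(
  steps=[
    [[0,0,0.3],0,-1],
    [[0,0,0.5],0,-1],
  ],
)

```text
time_s: 23.02
ee_pos: [0.4527, 0.3587, 0.1459]
eef_rot: [0.052, 0.999, 0.003, 0.003]
ft_force: [-1.8, -3.0, 26.8]
opening: 0.0163
```

Bottomed in the hole at the same height as when it was picked (TCP 0.146). Release and rise.

step_arm(
  steps=[
    [[0,0,-0.2],0,-1],
    [[0,0,-0.2],0,-0.6],
    [[0,0,-0.2],0,-0.2],
    [[0,0,-0.2],0,0.3],
    [[0,0,-0.2],0,0.7],
    [[0,0,-0.2],0,1],
    [[0,0,-0.2],0,1],
    [[0,0,-2],0,1],
    [[0,0,-5],0,1],
    [[0,0,-9],0,1],
    [[0,0,-13],0,1],
    [[0,0,-17],0,1],
    [[0,0,-18],0,1],
    [[0,0,-18],0,1],
  ],
  grip_force=50,
)

```text
time_s: 24.18
ee_pos: [0.4522, 0.3578, 0.3295]
eef_rot: [0.052, 0.999, 0.005, 0.006]
ft_force: [-0.6, -0.0, 0.1]
opening: 0.0856
```

step_arm(
  steps=[
    [[3,0,0],0,1],
    [[7,0,0],0,1],
    [[10,0,0],0,1],
    [[12,0,0],0,1],
    [[12,0,0],0,1],
    [[12,0,0],0,1],
    [[12,0,0],0,1],
  ],
)

```text
time_s: 24.77
ee_pos: [0.3333, 0.3702, 0.3272]
eef_rot: [0.052, 0.999, 0.005, 0.006]
ft_force: [-0.1, 0.5, -0.0]
opening: 0.0853
```

```bash
python3 - <<'E'
from h import *
_,s=snap('scene','scene11'); _,t=snap('top','top11')
A=cv2.resize(s[120:400,200:520],(686,600),interpolation=cv2.INTER_CUBIC)
cv2.imwrite('pics/fin.png',A[:,:,::-1])
t0=cv2.imread('pics/top0.png').astype(int); t=t[:,:,::-1].astype(int)
m=(abs(t0-t).max(2)>60).astype(np.uint8); m=cv2.morphologyEx(m,cv2.MORPH_OPEN,np.ones((3,3)))
n,_,st,_=cv2.connectedComponentsWithStats(m); print([x[:5].tolist() for x in st[1:] if x[4]>12])
print(read_state()['opening'],read_state()['ee_pos'])
E
```

```text
[[241, 153, 17, 19, 226], [272, 159, 27, 16, 203], [260, 160, 13, 14, 121], [304, 171, 10, 8, 65], [306, 201, 8, 3, 24], [316, 205, 4, 5, 19], [425, 211, 5, 6, 24], [306, 214, 11, 11, 119], [309, 217, 17, 16, 127], [92, 241, 67, 56, 1408], [85, 256, 60, 82, 966], [210, 256, 9, 14, 98], [41, 263, 52, 47, 1188], [222, 267, 5, 12, 53], [0, 292, 94, 108, 3569], [128, 301, 7, 9, 44], [197, 302, 18, 28, 248], [132, 305, 23, 18, 163], [51, 314, 43, 36, 835], [82, 326, 47, 37, 746], [96, 340, 53, 60, 1860], [171, 348, 41, 42, 674], [154, 351, 9, 17, 87], [297, 355, 20, 11, 158], [0, 362, 3, 10, 23], [260, 362, 29, 25, 370], [15, 372, 42, 28, 367], [316, 373, 4, 6, 19], [294, 375, 12, 9, 67], [337, 387, 7, 13, 71], [170, 389, 9, 11, 60], [21, 390, 12, 10, 88]]
0.08533821899877246 [0.3337303  0.37011435 0.3272683 ]
```

View pics/fin.png

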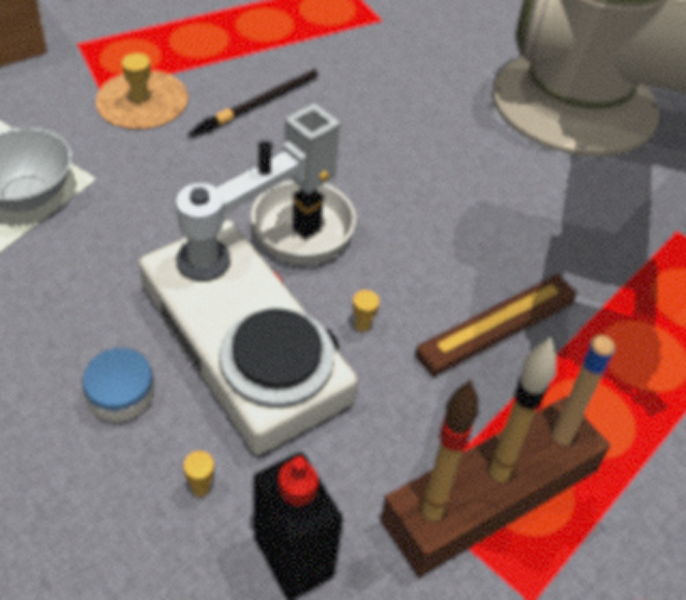

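The final view shows the weight on the mat at (137,78) and the stub standing in the dish at (307,212). The drift is upright in its hole at (585,390), with both brushes in place. The brush positions and the other things are unchanged.

```bash
python3 -c "
from workcell import close_job; print(close_job())"
```

```text
the job is handed in; nothing more can be done
None
```

The job is done and handed in at about 25 s of the 72 s allowed.

- **Weight:** I lifted the largest brass weight out of the holder and stood it on the cork mat.
- **Holder:** I swung the arm about 90° by its knob, which put the holder over the white dish.
- **Stub:** I pushed the drift down through the holder at about 9.5 N. The force then fell to zero as the stub dropped into the dish.
- **Drift:** I put the rod back in its hole. It touched bottom at the same height as when I picked it up, with a brief press of 27 N on the rod.

**Last checks:** The last picture shows the weight upright on the mat and the stub standing in the dish. It also shows the rod upright between its hole and both brushes in place, with the gripper open and clear. Comparing the top view before and after showed changes only where things were meant to move, apart from the arm and its shadows. No check failed. One small disagreement: the estimates of the hole's position differed by about 3 mm before the rod went in, but it went in without contact.

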